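Lay the tall box down in its stowage bay, home against the spring stop

TASK

The tall white lidded box has to travel lying down: push it over onto its side in its wooden bay so that its lid points to the spring stop, then push it along the bay until the stop's sprung pad is pressed fully in and you feel it firm up. Press firmly for a moment but do not ram it, then let go and leave the box lying flat and straight in the bay, still holding the pad in. Leave everything else on the trolley where it is.

Things in the scene. Friction and masses are not known exactly. Their poses are not given: they have to be found in the camera images.
- box: Tall white plastic box with a closed lid (thin grey seam 30 mm below the top), 100 x 100 mm, 190 mm tall, 0.45 to 0.8 kg, balance point at mid height. Too wide to grasp. Starts upright in the bay, roughly square to it. Origin: centre of its base; z points from base to lid.
- box_top (a point): Centre of the lid's top face, 190 mm from the base along the box's z. Friction is ordinary (0.45 to 0.75): pushed low the box slides, pushed 150 mm or more above the table it tips over its far bottom edge; once its top has gone over by about 100 mm it falls by itself, and may slide a few cm.
- bay: Fixed wooden bay: floor 4 mm thick, between two parallel rails (20 mm high, 12 mm thick, 156 mm apart inside). Origin: on the table surface midway between the rails; y runs along the rails towards the spring stop, x across, z up. Floor from y = -235 mm (open end, where the box stands) to +250 mm. Dishes and a cup up to 70 mm tall stand 20 mm or more outside the rails.
- stop: Stop at the bay's far end: end board and, before it, an aluminium block clamped across the rails, with a black rubber pad (100 mm wide, 60 mm high, centre 45 mm up) facing the open end. This origin and its axes are the bay's, NOT the block's: where the block is clamped differs each time and is not reported.
- stop_near (a point): Centre of the nearest place where the free pad's face can be (bay y = 142 mm); the face lies from here to 60 mm further along bay y. The pad gives 10 mm on a weak spring (0.25 to 1 N, too weak to slide the box back), then meets its hard stop and force rises steeply: 6 N or more on the pad, beyond the box's sliding friction of 2 to 6 N, is firm; above 35 N is ramming.
- low_box: Low white lidded box, 100 x 100 mm and only 70 mm tall, outside the bay. A bystander: leave it (more than 30 mm is disturbed). Origin: centre of the underside.
- dish_a: White ceramic dipping dish, 90 mm across, 30 mm high. A bystander: leave it (more than 30 mm is disturbed). Origin: centre of the underside.
- dish_b: Second white ceramic dipping dish, the same. A bystander: leave it (more than 30 mm is disturbed). Origin: centre of the underside.
- tea_cup: White ceramic cup, 72 mm across, 65 mm high. A bystander: leave it (more than 30 mm is disturbed). Origin: centre of the underside.
- rest: Glass chopstick rest, 70 mm long, 17 mm high. A bystander: leave it (more than 30 mm is disturbed). Origin: centre of the underside.
- ladle: Black stainless ladle, bowl 84 mm across at the origin, 240 mm handle along -y. A bystander: leave it (more than 30 mm is disturbed). Origin: centre of the underside.
- sauce_jar: Brown glass jar with a dark lid, 70 mm across, 95 mm high. A bystander: leave it (more than 30 mm is disturbed). Origin: centre of the underside.
Mind the look-alikes: they are no part of the job. What is shaped like the box but blue, green or purple is not meant.

How it is judged:
On the way, in this order (a step that is already met when the one before it is completed fails the run):
1. the box lies on its side on the bay floor, lid towards the stop, and has come to rest (angle between box's own z axis and vertical between 1.5 and 1.64 rad and z of box in the frame of bay below 0.064 m and linear speed of box below 0.01 m/s and angular speed of box below 0.06 rad/s and angle between the z axis of box and the y axis of bay, either way round below 0.35 rad and y of box_top in the frame of bay above 0.03 m), for 0.1 s.
2. the lying box is pressed firmly against the stop (over 6 N) (angle between box's own z axis and vertical between 1.5 and 1.64 rad and z of box in the frame of bay below 0.064 m and contact force between box and stop above 6 N), for 0.2 s.
At the end, for the whole second after the job is handed in: The box lies flat on the bay floor (within 4 degrees), straight along the bay (within 0.08 rad), lid towards the stop and still holding the sprung pad in (over 0.3 N on it), at rest (angle between box's own z axis and vertical between 1.5 and 1.64 rad and z of box in the frame of bay below 0.064 m and linear speed of box below 0.01 m/s and angular speed of box below 0.06 rad/s and angle between the z axis of box and the y axis of bay, either way round below 0.08 rad and y of box_top in the frame of bay above 0.138 m and contact force between box and stop above 0.3 N); the robot touches nothing.
It fails at once if the stop is rammed (over 35 N between box and stop) (contact force between box and stop above 35 N).
It fails at once if a bystander is disturbed (moved over 30 mm) (distance of any of low_box, dish_a, dish_b, tea_cup, rest, ladle, sauce_jar from where it was at the start of the episode above 0.03 m).
It also fails if it takes over 72 s, if anything falls off the work surface, if the arm or the gripper's body presses on something with over 40 N, if the wrist force passes 120 N, or if a joint passes its speed limit or range.

ROBOT

A 6-joint arm with a two-finger parallel gripper is mounted at the origin on the work surface. World frame = base frame: x ahead of the robot, y to its left, z up, the work surface at z = 0. Lengths are in m, angles in rad, forces in N, time in s.
With the tool pointing down it reaches from about 0.35 to 0.85 m from the base axis. Payload 8.1 kg.
Tool frame: the origin (TCP) lies at the very end of the fingers, on their centre line; the grasp point (between the pads) lies 19 mm behind it (r.pinch_z is the distance from the TCP to the grasp point, in m); z points along the fingers, y is the direction in which the jaws open and shut (so a half turn about z gives the same grasp; the last joint's range is limited). The gripper opens to 93 mm and grips with 3 to 60 N. Pads are 15 mm wide; open, the fingers measure 128 mm over their backs; the gripper's body (75 mm by 188 mm) begins 65 mm behind the grasp point.
Start: joints at [1.035, 0.13, 1.488, -0, 1.523, -0.085], TCP at [0.261, 0.54, 0.198] pointing down, gripper open.
Joint ranges: [-2.96, 2.96], [-0.89, 2.26], [0.02, 2.5], [-1.34, 4.48], [0, 2.73], [-2.66, 2.66]. Speed limits (rad/s): [2.39, 2.39, 2.79, 3.14, 3.14, 3.14].

INTERFACE

Orientations are given as a 3x3 rotation matrix whose columns are the frame's x, y, z axes.
In Python, from cell import r, eyes, models gives the robot as it stands.
- The arm moves only by the tool carry_out, never from a script. Its argument "rows" is a list of rows, each a list of 2 entries, a list of its own where there are three numbers: the shift along the tool's x, y, z in m, then the turn, a rotation vector about the tool's x, y, z in rad. A call has 1 to 8 rows; each row shifts and turns the pose as measured when the row begins, along the tool's axes as they then stand; what a row does not reach is not made up. A row lasts 1/12 s, in which the tool goes at most 41.7 mm and 7.16 degrees, less where a joint would pass 70% of its speed; a pose out of reach is approached as far as the arm can. A call is refused whole if a number of a shift passes 0.0417 or a number of a turn 0.125, either way. A call with a gripper value outside its range is refused whole. "jaw" is the closure, from 0 (fully open) to 1 (shut), set as the call begins (left out, the last holds). The fingers move at their own pace and stop on an object; the grip force is fixed at half the most. Time passes only in rows, so rows that do not move let the fingers close. It gives the time, the measured TCP pose, the force and the opening at its end, in the units of the state.
- r.get_state(): the state, without advancing time (a new reading comes with each control period).
- eyes.read_camera(name): name is "scene" or "top" or "wrist"; returns the picture (400x640x3 uint8, red, green, blue); there is no depth.
- eyes.camera_params(name): a dict with "camera_matrix" (3x3 intrinsics, pixels), "eye" and "rotation" of the camera in the world. Camera axes: x right, y down, z forward; pixel columns grow to the right and rows downward; lengths in m; the calibration is good to about 2 mm. A picture is of the moment at which its call begins: read the wrist's pose just before it. camera_params takes no time and is no camera call; for the wrist camera it gives the pose at the moment of the call.
- r.hand_in(): hands the job in, once; it reports no verdict.
Trained networks look in the newest picture that a camera, given by its name, has taken for a name from the list of things; names that differ only in an ending like _2 or _b are one class to them, and where a whole thing is asked for, a point or a joint stands for the part that bears it (a point fixed in the world has none). Each returns a list of dicts, best first, with "score" (0 to 1); they miss things now and then, are a little off and sometimes report something else, mostly with a low value. They report only what shows in the picture. A call takes as long as a camera call. They do not tell look-alikes from the thing itself.
- models.search_frame(name, camera): "point" ([column, row] in pixels, amid what is visible of it).
- models.outline_of(name, camera): "pixels" (400x640 bool, what is visible of it) and "point" ([column, row] in pixels, amid what is visible of it).
The state is a dict: "time": time; "joint_pos": joint angles; "joint_velocities": joint speeds; "joint_torque": joint torques, N m; "position": TCP position; "ee_rot": TCP orientation; "wrist_force": force on the tool from outside, world axes, zero at the start; "ft_torque": the same for the moment, N m; "gripper_width": finger opening in m.
Only numpy, scipy, OpenCV 4.12 (cv2) and the standard library are available. Lean on these libraries where they do the work, as an engineer would, in place of code of your own. Each camera call takes 0.05 s, during which the arm holds its last target.

## Working session

There is one attempt and no reset: what is moved stays moved. The work goes in short steps, Python scripts to look and compute and a tool call to move; the robot and the scene stay as the last step left them, time stands still between calls to the robot, and variables do not carry over. Pictures are saved under pics/ and viewed, and the job is handed in when it is done.

Besides the shell and the picture viewer there is one more tool, called in YAML: its name, and indented under it one key for each argument. carry_out: Moves the arm, as the interface text tells. Its arguments: {"type":"object","properties":{"rows":{"type":"array"},"jaw":{"type":"number"}},"required":["rows"]}

```bash
ls; mkdir -p pics
python3 - <<'E'
from cell import r, eyes, models
import cv2
for c in ["scene","top"]:
    im=eyes.read_camera(c); cv2.imwrite(f"pics/{c}0.png",im[:,:,::-1])
    p=eyes.camera_params(c); print(c,p)
s=r.get_state(); print(s)
E
```

```text
pics
scene {'camera_matrix': array([[504.48206408,   0.        , 320.08369323],
       [  0.        , 504.48206408, 197.23665055],
       [  0.        ,   0.        ,   1.        ]]), 'eye': array([1.1493024 , 0.55202125, 1.23866812]), 'rotation': array([[-0.67612832,  0.58550321, -0.44725438],
       [ 0.73676559,  0.54156606, -0.40482424],
       [ 0.00519191, -0.60323477, -0.79754677]])}
top {'camera_matrix': array([[400.52386447,   0.        , 316.33706772],
       [  0.        , 400.52386447, 198.69491606],
       [  0.        ,   0.        ,   1.        ]]), 'eye': array([ 0.34571362, -0.00661405,  1.49192757]), 'rotation': array([[-0.02009456, -0.98860715,  0.14917142],
       [-0.99975296,  0.02128627,  0.00639641],
       [-0.00949884, -0.14900604, -0.98879066]])}
{'time': 0.1, 'joint_pos': array([ 1.03462010e+00,  1.31074443e-01,  1.48916832e+00, -6.67550300e-07,
        1.52303032e+00, -8.53949026e-02]), 'joint_velocities': array([-2.10330442e-03, -7.07598401e-04, -3.71697718e-03,  8.95393866e-04,
        1.28455451e-04,  2.63270997e-05]), 'joint_torque': array([ 3.73791988e-05, -5.61335063e+01, -4.93097305e+01,  7.69674266e-02,
        2.90343538e-02, -5.08989501e-05]), 'position': array([0.26109261, 0.53959363, 0.19720021]), 'ee_rot': array([[-9.00106931e-01,  4.35668196e-01, -8.57879484e-04],
       [ 4.35669017e-01,  9.00105782e-01, -1.44495435e-03],
       [ 1.42661630e-04, -1.67436493e-03, -9.99998588e-01]]), 'wrist_force': array([-0.63060475, -0.27668835,  0.21474155]), 'ft_torque': array([-0.03787256, -0.05471783,  0.03385213]), 'gripper_width': 0.09345934265082557}
```

View pics/scene0.png

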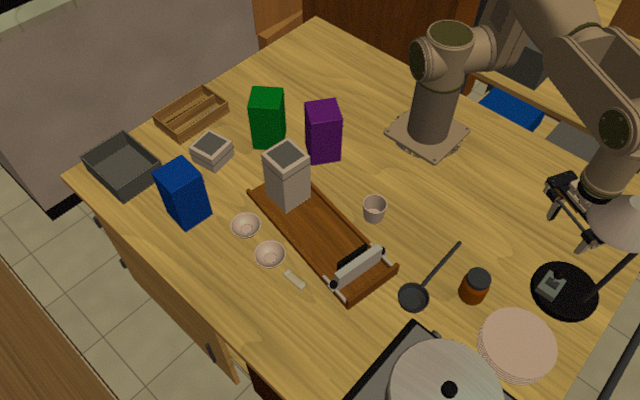

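View pics/top0.png

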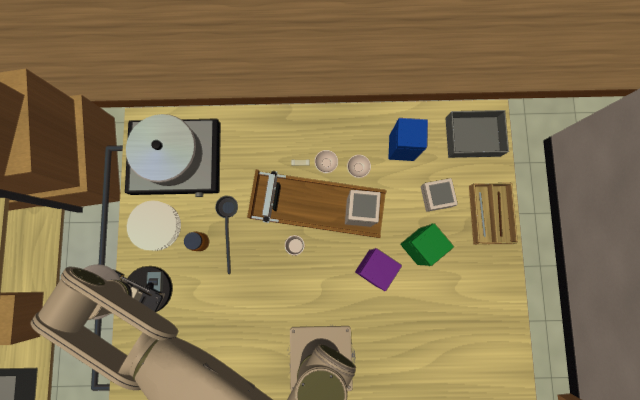

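The scene and top views show the tall white box with its lid at (364,207) in the top view. The bay runs left to the aluminium stop at (268,195). Next I'll zoom in for corner measurements.

Run:
```python
import cv2
im=cv2.imread("pics/top0.png")[150:260,230:410]; cv2.imwrite("pics/topz.png",cv2.resize(im,None,fx=4.4,fy=4.4,interpolation=cv2.INTER_CUBIC))
im=cv2.imread("pics/scene0.png")[130:310,230:420]; cv2.imwrite("pics/scz.png",cv2.resize(im,None,fx=3.3,fy=3.3,interpolation=cv2.INTER_CUBIC))
```

```text
(no output)
```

View pics/topz.png

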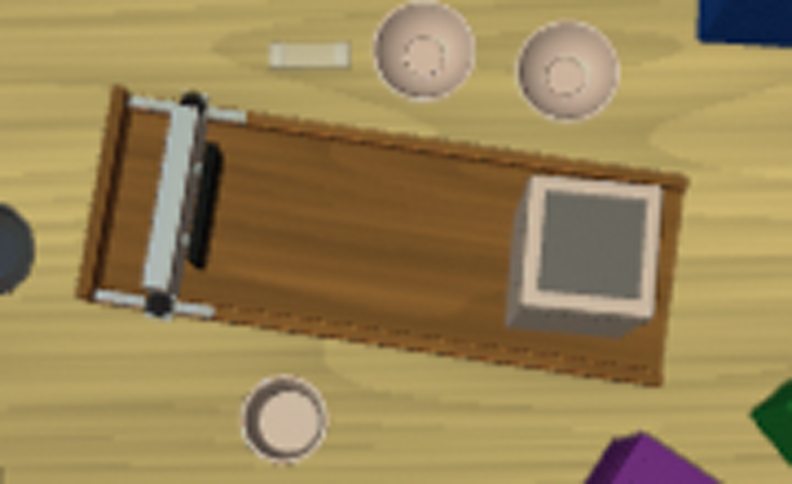

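View pics/scz.png

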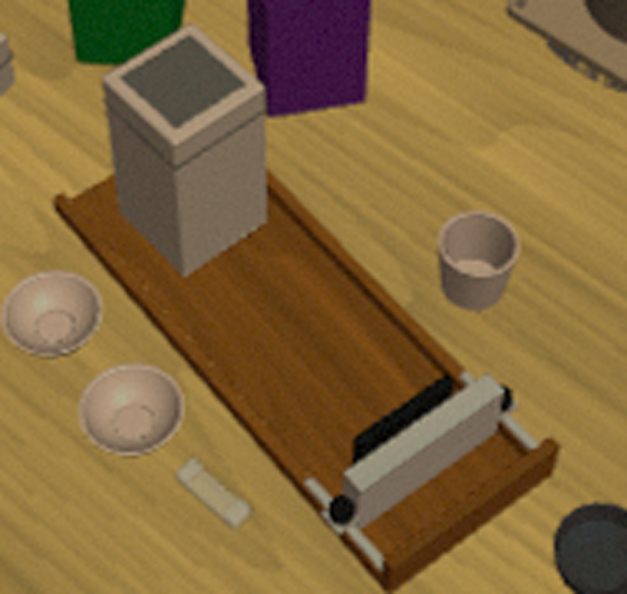

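```bash
cat > h.py <<'E'
import numpy as np
def ray(cam,uv,z,p=None):
    from cell import eyes
    p=p or eyes.camera_params(cam)
    d=p["rotation"]@np.linalg.solve(p["camera_matrix"],[uv[0],uv[1],1.]); e=p["eye"]
    return e+d*(z-e[2])/d[2]
def T(u,v,z): return ray("top",(230+u/4.4,150+v/4.4),z)
def S(u,v,z): return ray("scene",(230+u/3.3,130+v/3.3),z)
E
python3 - <<'E'
from h import *
np.set_printoptions(precision=4,suppress=True)
A=T(686,178,.02);B=T(661,384,.02)
print("bay open top",A,B,np.linalg.norm(A-B))
C=T(247,115,.02);D=T(212,314,.02); print("rails far",C,D)
for q in [(114,86),(78,298)]: print("end",T(*q,.02),T(*q,.04))
L=[T(*q,.194) for q in [(532,176),(661,185),(654,318),(521,302)]]
print("lid",L,np.mean(L,0))
print("lid scene",[S(*q,.194) for q in [(190,28),(266,86),(178,164),(105,85)]])
print("pad",T(222,148,.075),T(205,268,.075))
print("pad scene",S(449,378,.075),S(356,436,.075))
print("scene bay: open corner",S(58,200,.02),"end",S(388,585,.0),S(556,450,.03))
E
```

```text
bay open top [ 0.5932 -0.2566  0.02  ] [ 0.4201 -0.2279  0.02  ] 0.1755147431287025
rails far [0.6558 0.1145 0.02  ] [0.4863 0.1453 0.02  ]
end [0.6836 0.2281 0.02  ] [0.679  0.2249 0.04  ]
end [0.5021 0.2579 0.02  ] [0.5    0.2543 0.04  ]
lid [array([ 0.568 , -0.1124,  0.194 ]), array([ 0.5591, -0.2082,  0.194 ]), array([ 0.4598, -0.1987,  0.194 ]), array([ 0.4737, -0.1011,  0.194 ])] [ 0.5152 -0.1551  0.194 ]
lid scene [array([ 0.4718, -0.1879,  0.194 ]), array([ 0.476 , -0.0941,  0.194 ]), array([ 0.5857, -0.0886,  0.194 ]), array([ 0.5669, -0.1938,  0.194 ])]
pad [0.6171 0.1306 0.075 ] [0.5185 0.1451 0.075 ]
pad scene [0.5305 0.1609 0.075 ] [0.6229 0.1408 0.075 ]
scene bay: open corner [ 0.5977 -0.2464  0.02  ] end [0.674  0.2232 0.    ] [0.5004 0.255  0.03  ]
```

Run:
```python
from h import *
np.set_printoptions(precision=4,suppress=True)
o=np.array([.547,-.011]);a=.17
def bay(p): d=p[:2]-o; return np.array([d@[np.cos(a),-np.sin(a)],d@[np.sin(a),np.cos(a)]])
for n,q in [("pur",[(368,250),(402,264),(385,290),(356,272)]),("grn",[(427,224),(453,243),(434,265),(402,246)]),("blue",[(399,118),(427,121)]),]:
  for u in q:
    for z in (.19,): w=ray("top",u,z); print(n,w,bay(w))
for n,q in [("cup",(294,245)),("low",(440,195))]: w=ray("top",q,.065);print(n,w,bay(w))
```

```text
pur [ 0.3714 -0.1612  0.19  ] [-0.1476 -0.1778]
pur [ 0.3248 -0.2682  0.19  ] [-0.1755 -0.2911]
pur [ 0.2445 -0.2101  0.19  ] [-0.2645 -0.2475]
pur [ 0.3025 -0.1202  0.19  ] [-0.2225 -0.149 ]
grn [ 0.4513 -0.3559  0.19  ] [-0.036  -0.3561]
grn [ 0.3883 -0.4357  0.19  ] [-0.0846 -0.4454]
grn [ 0.3196 -0.3702  0.19  ] [-0.1634 -0.3925]
grn [ 0.382  -0.2712  0.19  ] [-0.1186 -0.2843]
blue [ 0.8122 -0.2834  0.19  ] [ 0.3074 -0.2236]
blue [ 0.7994 -0.3772  0.19  ] [ 0.3107 -0.3182]
cup [0.3968 0.0851 0.065 ] [-0.1643  0.0693]
low [ 0.5648 -0.4424  0.065 ] [ 0.0906 -0.4222]
```

```bash
cat > plan.py <<'E'
import sys; from h import *
from cell import r
from scipy.spatial.transform import Rotation as Ro
def plan(tgt,step=.04,a=.17,n=8):
    s=r.get_state(); p=s["position"].copy(); R=s["ee_rot"].copy()
    Rt=np.array([[np.cos(a),0,0],[-np.sin(a),0,0],[0,0,-1.]]); 
    y=np.array([np.cos(a),-np.sin(a),0]); z=np.array([0,0,-1.]); x=np.cross(y,z)
    Rt=np.stack([x,y,z],1)
    print("t %.2f"%s["time"],"p",p.round(4),"F",s["wrist_force"].round(2),"rotleft",Ro.from_matrix(R.T@Rt).as_rotvec().round(3))
    rows=[]
    for i in range(n):
        d=np.array(tgt)-p; L=np.linalg.norm(d); d=d*min(1,step/max(L,1e-9))
        rv=Ro.from_matrix(R.T@Rt).as_rotvec(); m=np.abs(rv).max(); rv=rv*min(1,.12/max(m,1e-9))
        sh=R.T@d
        rows.append([[round(float(v),3) for v in sh],[round(float(v),3) for v in rv]])
        p=p+R@np.array(rows[-1][0]); R=R@Ro.from_rotvec(rows[-1][1]).as_matrix()
        if np.linalg.norm(np.array(tgt)-p)<.001 and np.abs(rv).max()<.004: break
    print(str(rows).replace(" ",""))
if __name__=="__main__":
    v=list(map(float,sys.argv[1:])); plan(v[:3],*(v[3:4]))
E
python3 plan.py .50 -.265 .32
```

```text
t 0.10 p [0.2611 0.5396 0.1972] F [-0.63 -0.28  0.21] rotleft [-2.00e-03  1.00e-03  1.29e+00]
[[[-0.027,-0.029,-0.006],[-0.0,0.0,0.12]],[[-0.03,-0.026,-0.006],[-0.0,0.0,0.12]],[[-0.033,-0.022,-0.006],[-0.0,0.0,0.12]],[[-0.035,-0.018,-0.006],[-0.0,0.0,0.12]],[[-0.037,-0.014,-0.006],[-0.0,0.0,0.12]],[[-0.039,-0.009,-0.006],[-0.0,0.0,0.12]],[[-0.039,-0.004,-0.006],[-0.0,0.0,0.12]],[[-0.04,0.0,-0.006],[-0.0,0.0,0.12]]]
```

carry_out:
  rows:
    - [[-0.027,-0.029,-0.02],[0,0,0.12]]
    - [[-0.03,-0.026,-0.02],[0,0,0.12]]
    - [[-0.033,-0.022,-0.02],[0,0,0.12]]
    - [[-0.035,-0.018,-0.015],[0,0,0.12]]
    - [[-0.037,-0.014,-0.015],[0,0,0.12]]
    - [[-0.039,-0.009,-0.015],[0,0,0.12]]
    - [[-0.039,-0.004,-0.01],[0,0,0.12]]
    - [[-0.04,0,-0.006],[0,0,0.12]]
  jaw: 0.45

```text
time: 0.77
position: [0.3421, 0.2368, 0.309]
ee_rot: [[-0.133, 0.991, -0.013], [0.991, 0.132, -0.017], [-0.015, -0.015, -1.0]]
wrist_force: [1.2, 1.0, 0.9]
gripper_width: 0.0514
```

```bash
python3 plan.py .50 -.265 .32
```

```text
t 0.77 p [0.3421 0.2368 0.309 ] F [1.25 0.97 0.94] rotleft [-0.013  0.017  0.303]
[[[-0.039,0.007,-0.0],[-0.005,0.007,0.12]],[[-0.038,0.011,-0.001],[-0.005,0.007,0.12]],[[-0.037,0.016,-0.001],[-0.003,0.003,0.063]],[[-0.036,0.018,-0.001],[-0.0,0.0,-0.0]],[[-0.036,0.018,-0.001],[-0.0,0.0,-0.0]],[[-0.035,0.018,-0.001],[-0.0,0.0,-0.0]],[[-0.035,0.018,-0.001],[-0.0,0.0,-0.0]],[[-0.035,0.018,-0.001],[-0.0,0.0,-0.0]]]
```

carry_out:
  rows:
    - [[-0.039,0.007,0],[-0.005,0.007,0.12]]
    - [[-0.038,0.011,-0.001],[-0.005,0.007,0.12]]
    - [[-0.037,0.016,-0.001],[-0.003,0.003,0.063]]
    - [[-0.036,0.018,-0.001],[0,0,0]]
    - [[-0.036,0.018,-0.001],[0,0,0]]
    - [[-0.035,0.018,-0.001],[0,0,0]]
    - [[-0.035,0.018,-0.001],[0,0,0]]
    - [[-0.035,0.018,-0.001],[0,0,0]]

```text
time: 1.43
position: [0.4312, -0.0826, 0.3186]
ee_rot: [[0.191, 0.982, 0.006], [0.982, -0.191, 0.001], [0.003, 0.006, -1.0]]
wrist_force: [0.5, 0.8, 0.3]
gripper_width: 0.0513
```

```bash
python3 plan.py .50 -.265 .32
```

```text
t 1.43 p [ 0.4312 -0.0826  0.3186] F [0.5  0.81 0.29] rotleft [ 0.006 -0.003 -0.022]
[[[-0.034,0.021,-0.0],[0.006,-0.003,-0.022]],[[-0.035,0.02,-0.0],[-0.0,0.0,0.0]],[[-0.034,0.02,-0.0],[-0.0,0.0,0.0]],[[-0.034,0.02,-0.001],[-0.0,0.0,0.0]],[[-0.031,0.018,-0.0],[-0.0,0.0,0.0]]]
```

carry_out:
  rows:
    - [[-0.034,0.021,0],[0.006,-0.003,-0.022]]
    - [[-0.035,0.02,0],[0,0,0]]
    - [[-0.034,0.02,0],[0,0,0]]
    - [[-0.034,0.02,0],[0,0,0]]
    - [[-0.031,0.018,0],[0,0,0]]
    - [[0,0,0],[0,0,0]]

```text
time: 1.93
position: [0.4988, -0.281, 0.3137]
ee_rot: [[0.175, 0.985, -0.005], [0.985, -0.175, 0.001], [0.0, -0.005, -1.0]]
wrist_force: [1.1, 0.5, -0.1]
gripper_width: 0.0511
```

```bash
python3 plan.py .498 -.265 .158
python3 - <<'E'
from cell import r, eyes, models
import cv2
for c in ["scene","top"]:
    im=eyes.read_camera(c)
    cv2.imwrite(f"pics/{c}1.png",im[:,:,::-1])
E
```

```text
t 1.93 p [ 0.4988 -0.281   0.3137] F [ 1.11  0.48 -0.11] rotleft [-0.005 -0.    -0.006]
[[[0.004,-0.001,0.04],[-0.005,-0.0,-0.006]],[[0.004,-0.001,0.04],[0.0,-0.0,-0.0]],[[0.004,-0.001,0.04],[0.0,-0.0,-0.0]],[[0.004,-0.0,0.036],[0.0,-0.0,-0.0]]]
```

View pics/scene1.png

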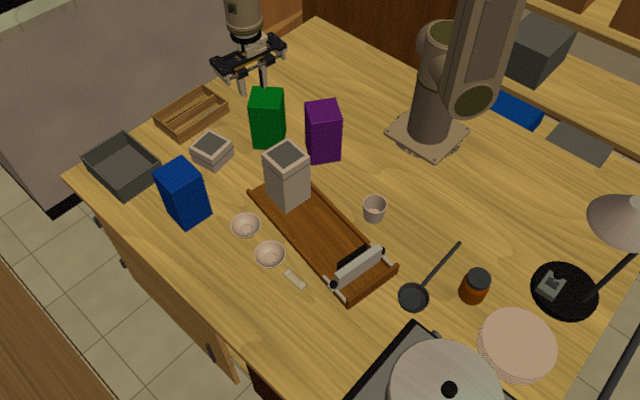

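View pics/top1.png

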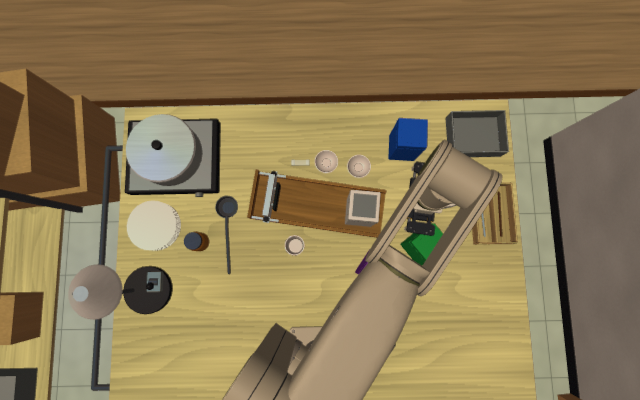

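carry_out:
  rows:
    - [[0.004,0,0.04],[-0.005,0,-0.006]]
    - [[0.004,0,0.04],[0,0,0]]
    - [[0.004,0,0.04],[0,0,0]]
    - [[0.002,0,0.03],[0,0,0]]
    - [[0,0,0],[0,0,0]]
    - [[0.015,0,0],[0,0,0]]
    - [[0.015,0,0],[0,0,0]]

```text
time: 2.62
position: [0.506, -0.2274, 0.1667]
ee_rot: [[0.164, 0.986, 0.008], [0.986, -0.164, -0.002], [-0.0, 0.009, -1.0]]
wrist_force: [1.1, 0.5, -0.2]
gripper_width: 0.0509
```

```bash
python3 plan.py .507 -.23 .158
python3 - <<'E'
from cell import r, eyes, models
import cv2
im=eyes.read_camera("scene")[20:220,160:400]
cv2.imwrite(f"pics/s2.png",cv2.resize(im[:,:,::-1],None,fx=3,fy=3))
im=eyes.read_camera("wrist")
cv2.imwrite(f"pics/w2.png",im[:,:,::-1])
E
```

```text
t 2.62 p [ 0.506  -0.2274  0.1667] F [ 1.1   0.49 -0.18] rotleft [0.009 0.    0.005]
[[[-0.002,0.001,0.009],[0.009,0.0,0.005]],[[-0.0,0.0,-0.0],[-0.0,0.0,0.0]]]
```

View pics/s2.png

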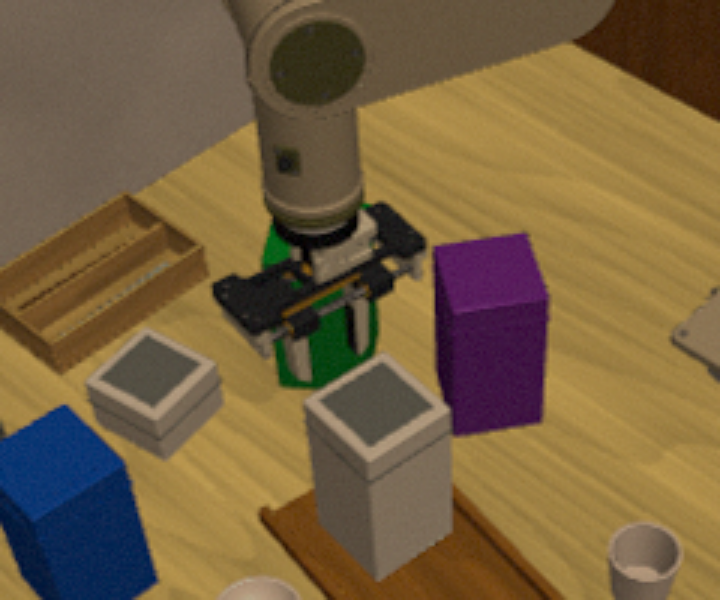

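View pics/w2.png

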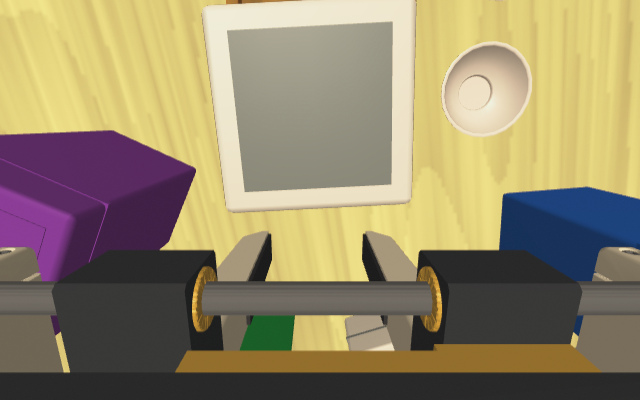

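carry_out:
  rows:
    - [[0.008,0,0.008],[0.009,0,0.005]]
    - [[0.008,0,0],[0,0,0]]
    - [[0.008,0,0],[0,0,0]]

```text
time: 2.97
position: [0.5134, -0.2036, 0.1653]
ee_rot: [[0.167, 0.986, 0.007], [0.986, -0.167, -0.006], [-0.005, 0.008, -1.0]]
wrist_force: [-1.3, -3.3, 2.9]
gripper_width: 0.051
```

carry_out:
  rows:
    - [[0.008,0,0],[0,0,0]]
    - [[0.008,0,0],[0,0,0]]
    - [[0.008,0,0],[0,0,0]]

```text
time: 3.22
position: [0.5188, -0.1789, 0.1678]
ee_rot: [[0.167, 0.986, 0.011], [0.986, -0.167, -0.009], [-0.007, 0.012, -1.0]]
wrist_force: [0.4, -2.6, 2.2]
gripper_width: 0.0508
```

```bash
python3 plan.py .507 -.23 .158
python3 - <<'E'
from cell import r, eyes, models
import cv2
im=eyes.read_camera("scene")[20:220,160:400]
cv2.imwrite(f"pics/s3.png",cv2.resize(im[:,:,::-1],None,fx=3,fy=3))
E
```

```text
t 3.22 p [ 0.5188 -0.1789  0.1678] F [ 0.41 -2.62  2.2 ] rotleft [0.012 0.007 0.002]
[[[-0.039,-0.002,0.008],[0.012,0.007,0.002]],[[-0.013,-0.001,0.002],[-0.0,0.0,-0.0]]]
```

View pics/s3.png

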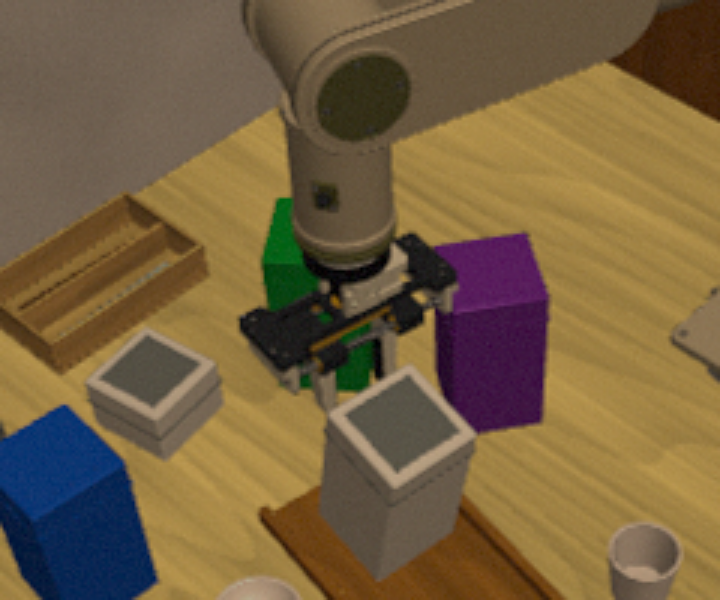

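The box is tipping cleanly over its far edge, so I'll continue.

carry_out:
  rows:
    - [[0.009,0,0.003],[0.01,0.005,0]]
    - [[0.009,0,0.002],[0,0,0]]
    - [[0.009,0,0.002],[0,0,0]]
    - [[0.009,0,0],[0,0,0]]

```text
time: 3.6
position: [0.5255, -0.139, 0.1598]
ee_rot: [[0.168, 0.986, 0.001], [0.986, -0.168, -0.0], [-0.0, 0.001, -1.0]]
wrist_force: [0.1, -0.1, -0.1]
gripper_width: 0.0511
```

carry_out:
  rows:
    - [[0.009,0,0.002],[0.005,0.003,0]]
    - [[0.009,0,0.002],[0,0,0]]
    - [[0.009,0,0.002],[0,0,0]]

```text
time: 3.85
position: [0.53, -0.1084, 0.1525]
ee_rot: [[0.167, 0.986, -0.006], [0.986, -0.167, 0.005], [0.004, -0.006, -1.0]]
wrist_force: [-0.7, -0.8, 0.4]
gripper_width: 0.051
```

```bash
python3 plan.py .507 -.23 .158
python3 - <<'E'
from cell import r, eyes, models
import cv2
im=eyes.read_camera("scene")[50:250,160:400]
cv2.imwrite(f"pics/s4.png",cv2.resize(im[:,:,::-1],None,fx=3,fy=3))
E
```

```text
t 3.85 p [ 0.53   -0.1084  0.1525] F [-0.65 -0.76  0.36] rotleft [-0.006 -0.004  0.002]
[[[-0.04,-0.001,-0.002],[-0.006,-0.004,0.002]],[[-0.04,-0.001,-0.002],[-0.0,-0.0,0.0]],[[-0.04,-0.0,-0.002],[-0.0,-0.0,0.0]],[[-0.004,-0.0,0.0],[-0.0,-0.0,0.0]]]
```

View pics/s4.png

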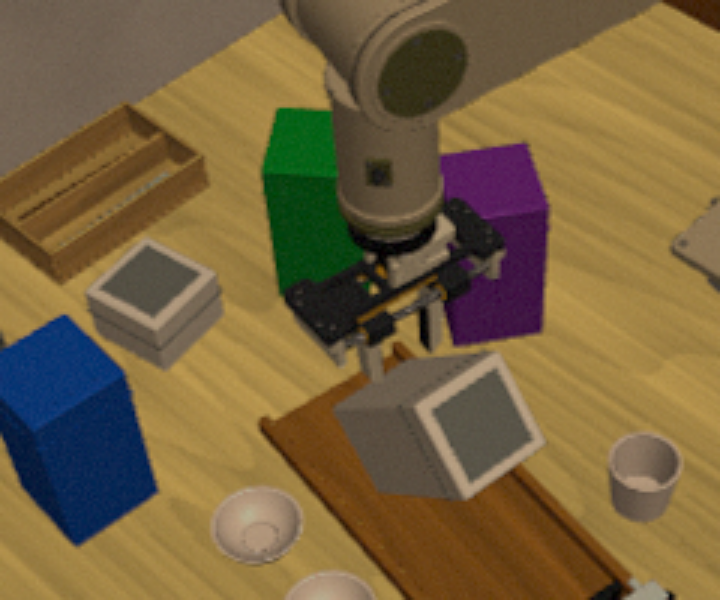

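The box is past its balance point and falling. I'll back the tool off and let it settle.

carry_out:
  rows:
    - [[0,0,-0.01],[0,0,0]]
    - [[-0.03,0,-0.01],[0,0,0]]
    - [[-0.035,0,0],[0,0,0]]
    - [[-0.035,0,0],[0,0,0]]
    - [[0,0,0],[0,0,0]]
    - [[0,0,0],[0,0,0]]

```text
time: 4.4
position: [0.5137, -0.2067, 0.1751]
ee_rot: [[0.16, 0.987, -0.006], [0.987, -0.16, 0.006], [0.005, -0.007, -1.0]]
wrist_force: [-0.2, 0.8, -0.2]
gripper_width: 0.0511
```

```bash
python3 plan.py .507 -.23 .158
python3 - <<'E'
from cell import r, eyes, models
import cv2
im=eyes.read_camera("scene")[50:310,160:420]
cv2.imwrite(f"pics/s5.png",cv2.resize(im[:,:,::-1],None,fx=2.3,fy=2.3))
im=eyes.read_camera("top")[150:260,230:410]
cv2.imwrite("pics/t5.png",cv2.resize(im[:,:,::-1],None,fx=4.4,fy=4.4,interpolation=cv2.INTER_CUBIC))
E
```

```text
t 4.40 p [ 0.5137 -0.2067  0.1751] F [-0.23  0.83 -0.15] rotleft [-0.007 -0.005  0.009]
[[[-0.024,-0.003,0.017],[-0.007,-0.005,0.009]],[[-0.0,0.0,0.0],[0.0,0.0,0.0]]]
```

View pics/s5.png

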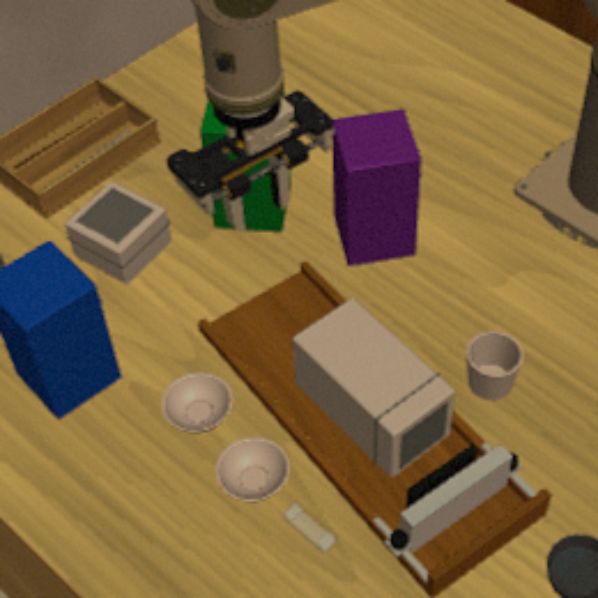

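View pics/t5.png

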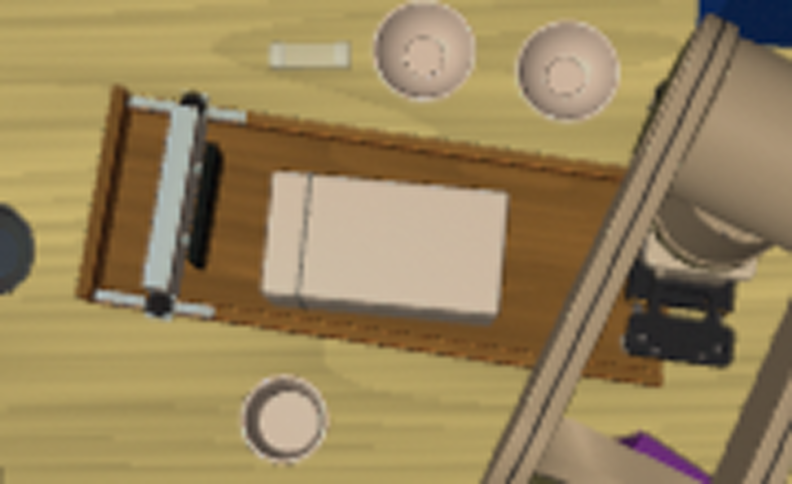

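Run:
```python
from h import *
np.set_printoptions(precision=4,suppress=True)
o=np.array([.547,-.011]);a=.17
def bay(p): d=p[:2]-o; return np.array([d@[np.cos(a),-np.sin(a)],d@[np.sin(a),np.cos(a)]])
Q=[T(*q,.104) for q in [(274,171),(508,190),(498,316),(262,294)]]
B=[bay(q) for q in Q]; print(Q);print(B)
print(np.arctan2(B[0]-B[1],1)[0]); d=(B[0]-B[1]+B[3]-B[2])/2; print("yaw rel bay (x/y)",d[0]/d[1])
print("pad",bay(T(222,148,.075)),bay(T(205,268,.075)))
```

```text
[array([0.5919, 0.0863, 0.104 ]), array([ 0.5725, -0.1002,  0.104 ]), array([ 0.4719, -0.0892,  0.104 ]), array([0.4933, 0.0969, 0.104 ])]
[array([0.0278, 0.1035]), array([ 0.0402, -0.0836]), array([-0.0608, -0.0898]), array([-0.0712,  0.0973])]
-0.012391569747604478
yaw rel bay (x/y) -0.06099190061623962
pad [0.0451 0.1515] [-0.0545  0.149 ]
```

```bash
python3 plan.py .510 -.145 .175; python3 plan.py .510 -.145 .045
```

```text
t 4.50 p [ 0.5139 -0.2058  0.1749] F [-0.35 -0.61  0.23] rotleft [-0.007 -0.004  0.011]
[[[0.039,-0.009,0.0],[-0.007,-0.004,0.011]],[[0.02,-0.005,0.0],[0.0,-0.0,-0.0]]]
t 4.50 p [ 0.5139 -0.2058  0.1749] F [-0.35 -0.61  0.23] rotleft [-0.007 -0.004  0.011]
[[[0.016,-0.004,0.036],[-0.007,-0.004,0.011]],[[0.017,-0.004,0.036],[0.0,-0.0,-0.0]],[[0.016,-0.004,0.036],[0.0,-0.0,-0.0]],[[0.01,-0.002,0.022],[0.0,-0.0,-0.0]]]
```

carry_out:
  rows:
    - [[0.038,-0.009,0],[-0.007,-0.004,0.011]]
    - [[0.02,-0.005,0],[0,0,0]]
    - [[0,0,0.03],[0,0,0]]
    - [[0,0,0.03],[0,0,0]]
    - [[0,0,0.03],[0,0,0]]
    - [[0,0,0.025],[0,0,0]]
    - [[0,0,0],[0,0,0]]

```text
time: 5.08
position: [0.5135, -0.1375, 0.061]
ee_rot: [[0.164, 0.986, 0.009], [0.986, -0.164, -0.001], [0.001, 0.009, -1.0]]
wrist_force: [-0.9, 0.7, -0.6]
gripper_width: 0.0512
```

```bash
python3 plan.py .510 -.145 .045;  python3 - <<'E'
from cell import r, eyes, models
import cv2
im=eyes.read_camera("scene")[50:310,160:420]
cv2.imwrite(f"pics/s6.png",cv2.resize(im[:,:,::-1],None,fx=2.3,fy=2.3))
E
```

```text
t 5.08 p [ 0.5135 -0.1375  0.061 ] F [-0.91  0.7  -0.61] rotleft [ 0.009 -0.001  0.005]
[[[-0.008,-0.002,0.016],[0.009,-0.001,0.005]],[[0.0,-0.0,-0.0],[-0.0,0.0,0.0]]]
```

View pics/s6.png

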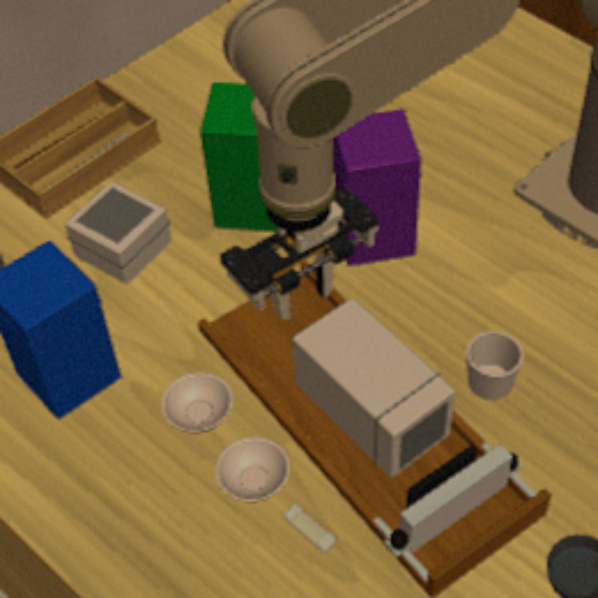

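carry_out:
  rows:
    - [[0,-0.002,0.014],[0.009,0,0.005]]
    - [[0.008,0,0],[0,0,0]]
    - [[0.008,0,0],[0,0,0]]
    - [[0.007,0,0],[0,0,0]]
    - [[0.006,0,0],[0,0,0]]
    - [[0.006,0,0],[0,0,0]]

```text
time: 5.63
position: [0.5238, -0.1008, 0.0561]
ee_rot: [[0.169, 0.986, 0.01], [0.986, -0.169, -0.003], [-0.001, 0.01, -1.0]]
wrist_force: [-1.7, -2.9, -1.4]
gripper_width: 0.0511
```

carry_out:
  rows:
    - [[0.006,0,0],[0,0,0]]
    - [[0.006,0,0],[0,0,0]]
    - [[0.006,0,0],[0,0,0]]
    - [[0.006,0,0],[0,0,0]]

```text
time: 5.97
position: [0.5286, -0.0753, 0.0573]
ee_rot: [[0.169, 0.986, 0.011], [0.986, -0.169, -0.005], [-0.003, 0.012, -1.0]]
wrist_force: [-0.1, -2.9, 0.1]
gripper_width: 0.0507
```

```bash
python3 plan.py .510 -.145 .045;  python3 - <<'E'
from cell import r, eyes, models
import cv2
im=eyes.read_camera("scene")[50:310,160:420]
cv2.imwrite(f"pics/s7.png",cv2.resize(im[:,:,::-1],None,fx=2.3,fy=2.3))
im=eyes.read_camera("top")[150:260,230:410]
cv2.imwrite("pics/t7.png",cv2.resize(im[:,:,::-1],None,fx=4.4,fy=4.4,interpolation=cv2.INTER_CUBIC))
E
```

```text
t 5.97 p [ 0.5286 -0.0753  0.0573] F [-0.1  -2.94  0.13] rotleft [0.012 0.003 0.001]
[[[-0.039,-0.004,0.007],[0.012,0.003,0.001]],[[-0.033,-0.003,0.005],[-0.0,0.0,-0.0]]]
```

View pics/s7.png

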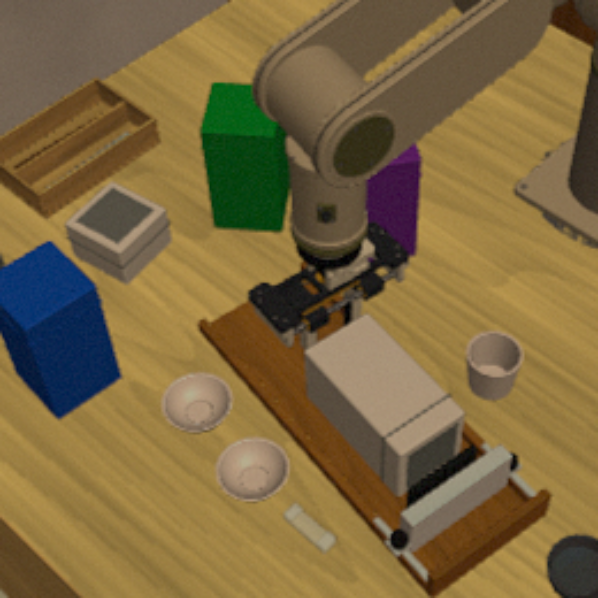

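View pics/t7.png

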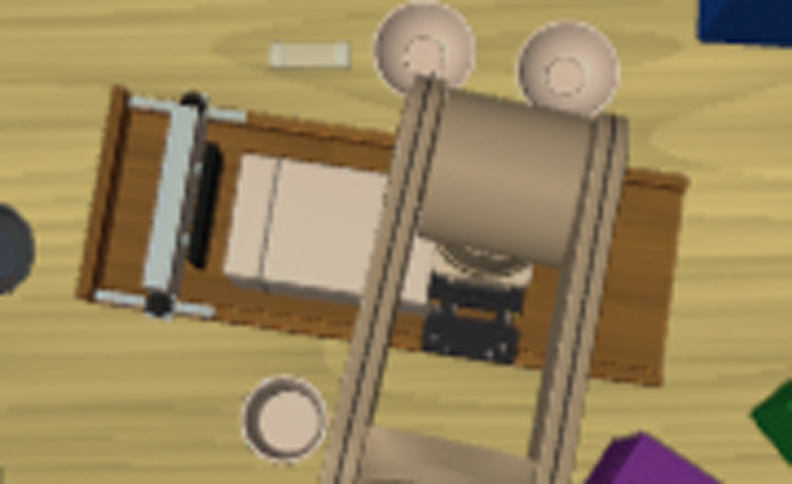

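carry_out:
  rows:
    - [[0.005,0,0.003],[0.006,0.002,0]]
    - [[0.005,0,0.002],[0,0,0]]
    - [[0.004,0,0.001],[0,0,0]]
    - [[0.004,0,0],[0,0,0]]

```text
time: 6.4
position: [0.5342, -0.0596, 0.0536]
ee_rot: [[0.169, 0.986, 0.009], [0.986, -0.169, -0.006], [-0.005, 0.01, -1.0]]
wrist_force: [-0.2, -2.4, -1.3]
gripper_width: 0.0509
```

carry_out:
  rows:
    - [[0.003,0,0],[0,0,0]]
    - [[0.003,0,0],[0,0,0]]

```text
time: 6.57
position: [0.5355, -0.0539, 0.0536]
ee_rot: [[0.17, 0.985, 0.009], [0.986, -0.169, -0.007], [-0.005, 0.01, -1.0]]
wrist_force: [-1.0, -3.3, 1.2]
gripper_width: 0.0511
```

carry_out:
  rows:
    - [[0.003,0,0],[0,0,0]]
    - [[0.003,0,0],[0,0,0]]

```text
time: 6.73
position: [0.5366, -0.048, 0.0536]
ee_rot: [[0.17, 0.985, 0.009], [0.985, -0.17, -0.008], [-0.006, 0.01, -1.0]]
wrist_force: [-1.3, -4.0, 1.3]
gripper_width: 0.0511
```

```bash
python3 plan.py .510 -.145 .045;  python3 - <<'E'
from cell import r, eyes, models
import cv2
im=eyes.read_camera("scene")[50:310,160:420]
cv2.imwrite(f"pics/s8.png",cv2.resize(im[:,:,::-1],None,fx=2.3,fy=2.3))
E
```

```text
t 6.73 p [ 0.5366 -0.048   0.0536] F [-1.28 -4.05  1.26] rotleft [ 0.01   0.006 -0.001]
[[[-0.04,-0.004,0.004],[0.01,0.006,-0.001]],[[-0.04,-0.004,0.003],[0.0,-0.0,0.0]],[[-0.02,-0.002,0.002],[0.0,-0.0,0.0]]]
```

View pics/s8.png

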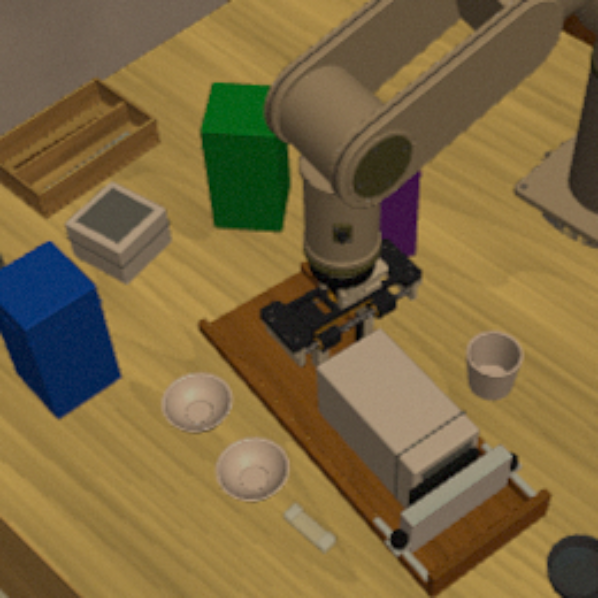

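carry_out:
  rows:
    - [[0.003,0,0],[0,0,0]]
    - [[0.003,0,0],[0,0,0]]

```text
time: 6.95
position: [0.5377, -0.0418, 0.0536]
ee_rot: [[0.17, 0.985, 0.009], [0.985, -0.17, -0.008], [-0.006, 0.01, -1.0]]
wrist_force: [-0.9, -5.1, 0.7]
gripper_width: 0.0512
```

carry_out:
  rows:
    - [[0.002,0,0],[0,0,0]]
    - [[0.002,0,0],[0,0,0]]

```text
time: 7.12
position: [0.5383, -0.04, 0.0539]
ee_rot: [[0.169, 0.985, 0.009], [0.985, -0.169, -0.013], [-0.011, 0.011, -1.0]]
wrist_force: [-4.5, -17.2, 3.7]
gripper_width: 0.0511
```

carry_out:
  rows:
    - [[0.002,0,0],[0,0,0]]
    - [[0.002,0,0],[0,0,0]]

```text
time: 7.28
position: [0.5382, -0.0402, 0.0541]
ee_rot: [[0.169, 0.986, 0.007], [0.985, -0.169, -0.02], [-0.019, 0.01, -1.0]]
wrist_force: [-3.8, -15.0, 0.7]
gripper_width: 0.051
```

carry_out:
  rows:
    - [[0.002,0,0],[0,0,0]]

```text
time: 7.37
position: [0.5382, -0.0404, 0.0541]
ee_rot: [[0.17, 0.985, 0.006], [0.985, -0.17, -0.024], [-0.022, 0.01, -1.0]]
wrist_force: [-2.3, -13.9, 1.1]
gripper_width: 0.051
```

carry_out:
  rows:
    - [[0.002,0,0],[0,0,0]]

```text
time: 7.45
position: [0.5381, -0.0406, 0.0542]
ee_rot: [[0.17, 0.985, 0.005], [0.985, -0.17, -0.027], [-0.026, 0.01, -1.0]]
wrist_force: [-3.0, -14.9, 1.3]
gripper_width: 0.0511
```

Firm at about 15 N of wrist force. I'll hold slightly firmer for a moment, then release.

carry_out:
  rows:
    - [[0.0025,0,0],[0,0,0]]
    - [[0.0025,0,0],[0,0,0]]
    - [[0.0025,0,0],[0,0,0]]

```text
time: 7.7
position: [0.538, -0.0411, 0.0543]
ee_rot: [[0.171, 0.985, 0.002], [0.985, -0.17, -0.04], [-0.039, 0.009, -0.999]]
wrist_force: [-4.4, -16.1, 2.2]
gripper_width: 0.0512
```

carry_out:
  rows:
    - [[-0.002,0,0],[0,0,0]]
    - [[-0.01,0,0],[0,0,0]]
    - [[-0.025,0,0],[0,0,0]]
    - [[-0.03,0,0],[0,0,0]]
    - [[0,0,-0.03],[0,0,0]]
    - [[0,0,-0.035],[0,0,0]]
    - [[0,0,-0.035],[0,0,0]]
    - [[0,0,-0.035],[0,0,0]]

```text
time: 8.37
position: [0.5184, -0.1012, 0.1845]
ee_rot: [[0.169, 0.986, -0.016], [0.985, -0.169, -0.028], [-0.03, -0.011, -0.999]]
wrist_force: [0.6, 0.9, -0.8]
gripper_width: 0.0506
```

carry_out:
  rows:
    - [[-0.04,0,-0.01],[0,0,0]]
    - [[-0.04,0,-0.01],[0,0,0]]
    - [[-0.04,0,0],[0,0,0]]
    - [[0,0,0],[0,0,0]]

```text
time: 8.7
position: [0.5042, -0.2206, 0.2212]
ee_rot: [[0.159, 0.987, 0.003], [0.987, -0.159, -0.03], [-0.029, 0.008, -1.0]]
wrist_force: [0.2, -0.2, -0.6]
gripper_width: 0.0508
```

Run:
```python
from cell import r, eyes, models
import cv2
im=eyes.read_camera("scene")
cv2.imwrite(f"pics/s9.png",im[:,:,::-1])
im=im[130:310,230:420]
cv2.imwrite(f"pics/s9z.png",cv2.resize(im[:,:,::-1],None,fx=3.1,fy=3.1))
im=eyes.read_camera("top")[150:260,230:410]
cv2.imwrite("pics/t9.png",cv2.resize(im[:,:,::-1],None,fx=4.4,fy=4.4,interpolation=cv2.INTER_CUBIC))
```

```text
(no output)
```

View pics/s9z.png

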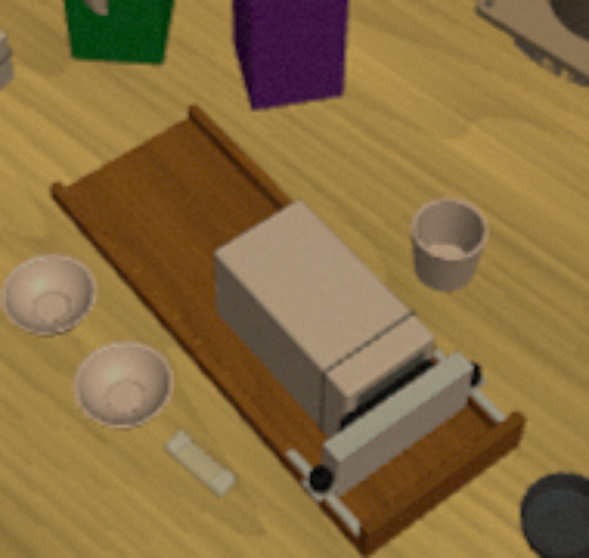

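View pics/t9.png

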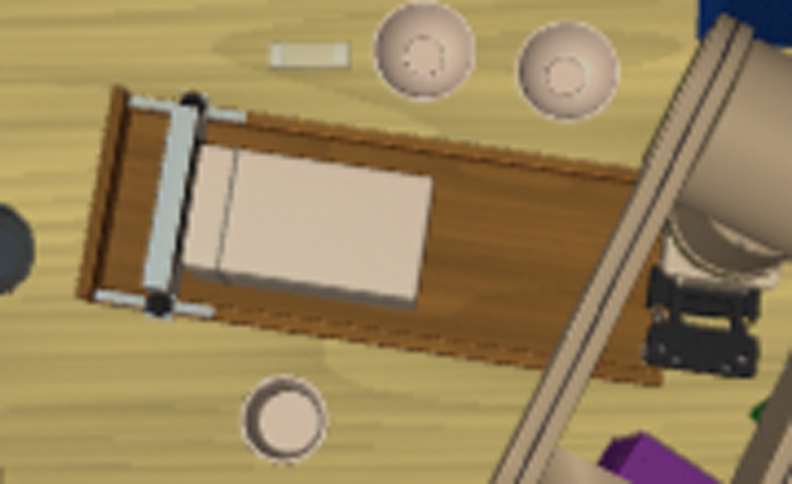

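View pics/s9.png

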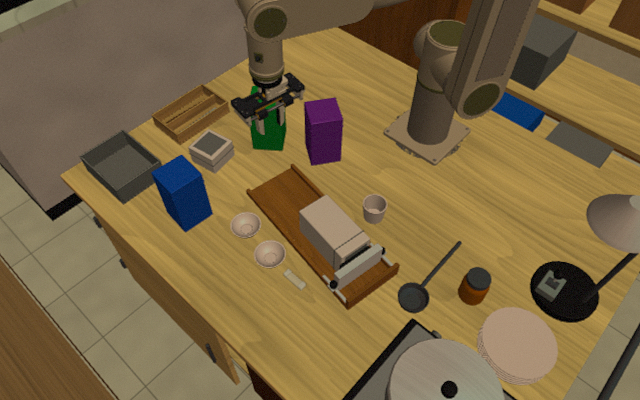

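Run:
```python
from h import *
from cell import r
Q=[T(*q,.104) for q in [(204,145),(432,177),(415,302),(182,268)]]
d=(Q[0]-Q[1]+Q[3]-Q[2])/2; print("yaw",d[0]/d[1],"bay .17")
print(r.hand_in())
```

```text
yaw 0.16642603781283813 bay .17
the job is handed in; nothing more can be done
None
```

The box is lying on its side in the bay, lid towards the stop, and pressed against the sprung pad. I handed the job in at about 8.8 s; the hand-in gives no verdict.

- **Tipping:** I pushed it over about 165 mm above the table. It came to rest flat, about 0.06 rad out of line with the bay.
- **Pressing:** I then pushed it along from the base with both fingers, which straightened it. Wrist force jumped from about 5 N to about 17 N within 2 mm of travel. I held 14–17 N for roughly 0.6 s. The pad itself took about 10 N or more once the box's own sliding friction is taken off, well below the 35 N ramming limit.
- **Last checks:** After I backed off, the pictures showed the box flat and against the pad. It lay at about 0.166 rad, against about 0.17 rad for the bay. The arm was clear, with wrist force near zero.
- **Bystanders:** By eye, none appeared to have moved; I did not measure them.
- **Not measured:** I could not read the force the pad still holds after release. I inferred it from the box staying put in the pictures.

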